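# Fit the star wheel to the bottling machine

## Robot

A 6-joint arm with a two-finger parallel gripper is mounted at the origin on the work surface. World frame = base frame: x ahead of the robot, y to its left, z up, the work surface at z = 0. Lengths are in mm, angles in rad, forces in N, time in s.
With the tool pointing down it reaches from about 275 to 750 mm from the base axis. Payload 10.2 kg.
Tool frame: the origin (TCP) lies at the very end of the fingers, on their centre line; the grasp point (between the pads) lies 19 mm behind it; z points along the fingers, y is the line along which they close (so a half turn about z gives the same grasp; the last joint's range is limited). The gripper opens to 85 mm and grips with 20 to 120 N. Pads are 22 mm wide; open, the fingers measure 114 mm over their backs; the gripper's body (76 mm by 85 mm) begins 54 mm behind the grasp point. The pads swing forward as they close: fully open they stand 13 mm farther back than shut.
Start: joints at [0.959, 0.313, 1.498, -0, 1.331, -0.223], TCP at [199.029, 485.817, 231.294] pointing down, gripper open.
Joint ranges: [-2.94, 2.94], [-0.97, 2.17], [0.19, 2.56], [-1.23, 4.37], [0.02, 3.11], [-2.88, 2.88]. Speed limits (rad/s): [2.39, 2.39, 3.01, 3.14, 3.14, 3.14].

## Interface

Orientations are given as a unit quaternion [w, x, y, z].
In Python, from rig import ctrl, optics gives the robot as it stands. The module is installed in compiled form; this text tells all that it offers.
- The arm moves only by the shell command python3 -m handwheel 'ROWS' [FORCE]. ROWS is JSON, a list that holds one entry, the list of rows, each a list of 5 numbers: the gripper command: -1 is fully open, 1 is shut, values between are in proportion, then the shift along the world's x, y, z in units of 50 mm (1.0 is 50 mm), then the turn about the world's z in units of 8 degrees (1.0 is 8 degrees). In form: [[[gripper, tx, ty, tz, twist], ...]]. A call has 1 to 10 rows; each row shifts and turns the commanded pose from where the row before left it; what a row does not reach is not made up. A row lasts 1/10 s, in which the tool goes at most 50 mm and 8.59 degrees, less where a joint would pass 70% of its speed; a pose out of reach is approached as far as the arm can. A call is refused whole if a number of a shift passes 1 or a number of a turn 1, either way. A call with a gripper value outside its range is refused whole. The fingers move at their own pace and stop on an object; FORCE is the grip in N (left out, the last holds). Time passes only in rows, so rows that do not move let the fingers close. It gives the time, the measured TCP pose, the force, the opening and the grip force at its end, in the units of the state.
- ctrl.sense(): the state, without advancing time (a new reading comes with each control period).
- optics.capture(name): name is "side" or "top"; returns a dict with "img" (400x640x3 uint8, blue, green, red), "K" (3x3 intrinsics, pixels), "dist_coeffs" ([k1, k2, p1, p2, k3] as OpenCV has them; the pictures are not rectified), "R" (3x3) and "t" (3): a world point X has camera coordinates R X + t. Camera axes: x right, y down, z forward; pixel columns grow to the right and rows downward; lengths in mm; the calibration is good to about 2 mm. A picture is of the moment at which its call begins. There is no depth.
- ctrl.finish_job(): hands the job in; it is judged then, once.
The state is a dict: "time_s": time; "joints": joint angles; "dq": joint speeds; "tau": joint torques, N m; "eef_pos": TCP position; "ee_rot": TCP orientation; "force": force on the tool from outside, world axes, zero at the start; "wrist_torque": the same for the moment, N m; "grip_width": opening from 0.0 (shut) to 1.0 (fully open); "grip_force": force on a finger pad.
Only numpy, scipy, OpenCV 4.12 (cv2) and the standard library are available. Lean on these libraries where they do the work, as an engineer would, in place of code of your own. Each camera call takes 0.05 s, during which the arm holds its last target. There are 200 camera calls.

## Task

Get the bottling machine ready for the next batch. First lift the stray green bottle off the round metal deck and stand it gently in the empty crate cell, the one with the yellow pad. Then take the green star wheel by its handle, turn it so that its three holes line up with the three brass studs of the hub, and lower it (do not drop it) until it sits flat and fully home on the hub; let go, and leave the other bottles alone.

Things in the scene. Friction and masses are not known exactly. Their poses are not given: they have to be found in the camera images.
- star: Green plastic star wheel, loose, 0.3-0.55 kg, flat on the board: disc 190 mm across, 14 thick, six bottle pockets in its rim. Origin: centre of underside; z up. Three 18 mm through holes 45 mm from the centre at 90, 210, 330 deg from its x (anticlockwise from above), so turns of 120 deg fit equally. Its black handle bar runs along its x over the centre.
- star_handle (a point): Middle of the star wheel's black handle bar, 50 mm above the wheel's underside on its axis; axes as the wheel's. Bar 70 mm long (x), 22 wide (y), 20 high, on a post near each end, with 26 mm free height between disc and bar. Grip it across y.
- hub: Fixed hub that cannot turn, on the middle of the deck: dark steel flange 120 mm across, 25 high, with three brass studs of 14 mm diameter rising 26 mm above it (the last 8 mm taper to 6 mm diameter). Origin: centre of the flange's underside, 12 mm above the table. Studs 45 mm from the centre at 90, 210, 330 deg from its x axis; its angle varies.
- hub_seat (a point): Centre of the hub flange's upper face (37 mm above the table), where the underside of the star wheel must come to lie; axes as the hub's.
- deck: Round fixed aluminium deck 320 mm across, 12 thick, on the table. Origin: centre of its underside. A guide rail (10 mm bar, top 67 mm above the table, three posts) follows an arc of 140 mm radius, 57 deg either side of the deck's +x; the other side is open. Behind its middle, 150 mm from the origin along +x, a fixed yellow sensor (30 x 45 mm) on a post, top 175 mm above the table.
- stray: Stray green glass bottle, loose, 0.2-0.4 kg, 150 mm tall, upright on the deck beside the hub on the side away from the rail. Origin: centre of its foot; z up. Body 72 mm in diameter up to 55 mm height, shoulder narrowing up to 94 mm, neck 30 mm in diameter to 120 mm, then a wooden stopper 31 mm in diameter to 150 mm, firmly fixed: it may be lifted by it.
- crate: Fixed red crate, 190 x 190 mm, 65 mm high, walls 5 mm, floor 5 mm, divided in 2 x 2 cells 87 mm wide whose centres lie 46.5 mm from its middle along its x and y. Origin: centre of its underside. Three cells hold a bottle, one only the yellow pad. Crate and board may change sides.
- pad: Fixed yellow pad, 70 x 70 x 3 mm, on the floor of the empty crate cell, at the cell's centre. Origin: centre of its underside, 5 mm above the table; a bottle on it has its foot 8 mm above the table.
- board: Fixed plywood board, 200 x 200 x 18 mm, on which the star wheel lies. Origin: centre of its underside.
- crated0: Green glass bottle like the stray one, in a crate cell; leave alone. Origin: centre of its foot.
- crated1: As crated0.
- crated2: As crated0.
- full: Full amber bottle of the same shape, 150 mm tall, loose on the table just beyond the guide rail; leave alone. Origin: centre of its foot.
Things that resemble listed ones, but are neither listed nor needed, are in the scene too. What is shaped like the crated1 but pink or purple is not meant.

How it is judged (in metres and radians):
On the way, in this order (a step that is already met when the one before it is completed fails the run):
1. the stray bottle stands, released, in the cell with the yellow pad while the star wheel is not yet on the hub (horizontal distance between stray and pad below 0.025 m and z of stray in the frame of pad below 0.01 m and angle between stray's own z axis and vertical below 0.1 rad and contact force between the fingers and stray below 0.1 N and horizontal distance between star and hub_seat above 0.1 m), for 0.2 s.
2. the star wheel is home on the hub, its holes over the studs (horizontal distance between star and hub_seat below 0.006 m and z of star in the frame of hub_seat below 0.004 m and angle between star's own z axis and vertical below 0.04 rad), for 0.2 s.
At the end, for the whole second after the job is handed in: Star wheel flat (0.04 rad) on the hub, studs through its holes: underside within 4 mm of the flange, centre within 6 mm of the hub's. Stray bottle upright (0.1 rad) in the pad's cell, within 25 mm of the pad's centre. Both released, at rest; the four other bottles upright (0.15 rad) (all of step 2 and linear speed of each of star, stray below 0.02 m/s and horizontal distance between stray and pad below 0.025 m and z of stray in the frame of pad below 0.01 m and angle between stray's own z axis and vertical below 0.1 rad and angle between each of crated0, crated1, crated2, full's own z axis and vertical below 0.15 rad); the robot touches nothing.
It fails at once if another bottle shifted by more than 30 mm or tipped (distance of any of crated0, crated1, crated2, full from where it was at the start of the episode above 0.03 m or angle between any of crated0, crated1, crated2, full's own z axis and vertical above 0.35 rad).
It fails at once if the stray bottle tipped by more than 0.7 rad (angle between stray's own z axis and vertical above 0.7 rad).
It fails at once if the stray bottle dropped into its cell (faster than 0.5 m/s within 40 mm of the pad) (horizontal distance between stray and pad below 0.05 m and z of stray in the frame of pad below 0.04 m and linear speed of stray above 0.5 m/s).
It fails at once if the star wheel dropped onto the hub (faster than 0.8 m/s within 40 mm of the seat) (horizontal distance between star and hub_seat below 0.03 m and z of star in the frame of hub_seat below 0.04 m and linear speed of star above 0.8 m/s).
It also fails if it takes over 64 s, if anything falls off the work surface, if the arm or the gripper's body presses on something with over 40 N, if the wrist force passes 120 N, or if a joint passes its speed limit or range.

## Working session

There is one attempt and no reset: what is moved stays moved. The work goes in short steps, Python scripts to look and compute and a shell command to move; the robot and the scene stay as the last step left them, time stands still between calls to the robot, and variables do not carry over. Pictures are saved under pics/ and viewed, at most 11 in all, crops included, and the job is handed in when it is done.

```bash
mkdir -p pics
cat > h.py <<'E'
import numpy as np, cv2
from rig import ctrl, optics
def ray(c,px):
    u=cv2.undistortPoints(np.array([[px]],float),c["K"],c["dist_coeffs"])[0,0] if 1 else 0
    R=np.array(c["R"]);t=np.array(c["t"]).ravel()
    return -R.T@t, R.T@np.array([u[0],u[1],1.])
def at(c,px,z):
    o,d=ray(c,px); return o+d*(z-o[2])/d[2]
def proj(c,X):
    R=np.array(c["R"]);t=np.array(c["t"],float)
    return cv2.projectPoints(np.array(X,float).reshape(-1,1,3),cv2.Rodrigues(R)[0],t.reshape(3,1),np.array(c["K"],float),np.array(c["dist_coeffs"],float))[0][:,0]
def cap(n):
    c=optics.capture(n)
    for k in("K","dist_coeffs","R","t"): c[k]=np.array(c[k],float)
    return c
E
python3 - <<'E'
from h import *
import pickle
for n in("top","side"):
    c=cap(n); cv2.imwrite(f"pics/{n}0.png",c["img"]); pickle.dump(c,open(n+"0.pkl","wb"))
    print(n,(-c["R"].T@c["t"].ravel()).round(),c["K"].round().tolist())
print(ctrl.sense())
E
```

```text
top [ 364.   64. 1602.] [[458.0, 0.0, 320.0], [0.0, 458.0, 205.0], [0.0, 0.0, 1.0]]
side [ 238. -908. 1261.] [[511.0, 0.0, 313.0], [0.0, 511.0, 205.0], [0.0, 0.0, 1.0]]
{'time_s': 0.1, 'joints': array([ 9.58592381e-01,  3.13376745e-01,  1.49834663e+00,  1.17389228e-07,
        1.33102343e+00, -2.23400716e-01]), 'dq': array([ 0.00208974, -0.00109102, -0.00210258,  0.00060093, -0.00136032,
       -0.0006054 ]), 'tau': array([ 3.32526972e-03, -4.12906194e+01, -2.60142249e+01, -1.12959863e-04,
        3.03686742e-03,  3.09858490e-05]), 'eef_pos': array([198.8932862 , 485.61744606, 230.80661595]), 'ee_rot': array([-2.34201940e-04,  1.93179437e-01,  9.81163275e-01, -5.27413612e-04]), 'force': array([0.34885313, 0.80122262, 0.18772041]), 'wrist_torque': array([ 0.00441007, -0.02089908, -0.01157153]), 'grip_force': 0.0, 'grip_width': 1.0016695816123}
```

View pics/top0.png

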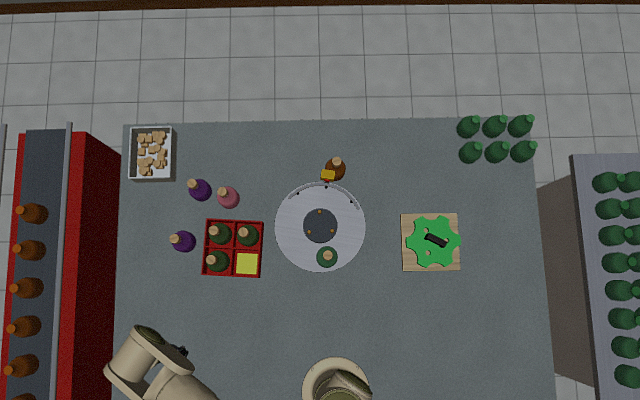

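View pics/side0.png

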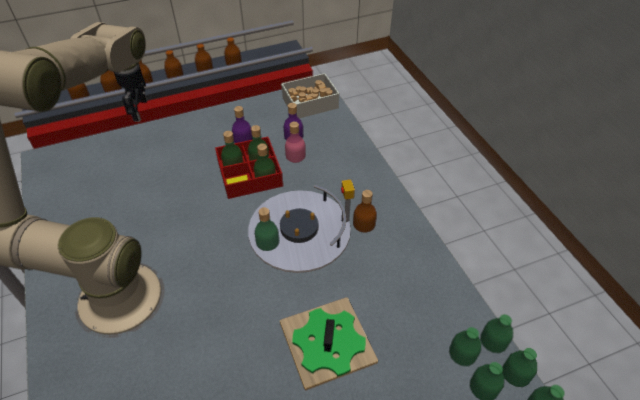

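Top view: stray bottle at (327,257) on the deck, hub at (320,225), pad at (247,264), star at (434,241). Candidates for "stray": green bottles in crate (219,233), (247,235), (217,260); six loose green ones at upper right (458–535,120–155), the ones on the conveyor; purple/pink (198,188), (227,196), (181,240). The one on the deck beside the hub, on the side away from the rail, is (327,257). Checking close up.

Run:
```python
import pickle,cv2
c=pickle.load(open("top0.pkl","rb"))["img"]
cv2.imwrite("pics/a.png",cv2.resize(c[155:285,200:370],None,fx=4.6,fy=4.6,interpolation=cv2.INTER_CUBIC))
cv2.imwrite("pics/b.png",cv2.resize(c[205:277,395:470],None,fx=8,fy=8,interpolation=cv2.INTER_CUBIC))
```

```text
(no output)
```

View pics/a.png

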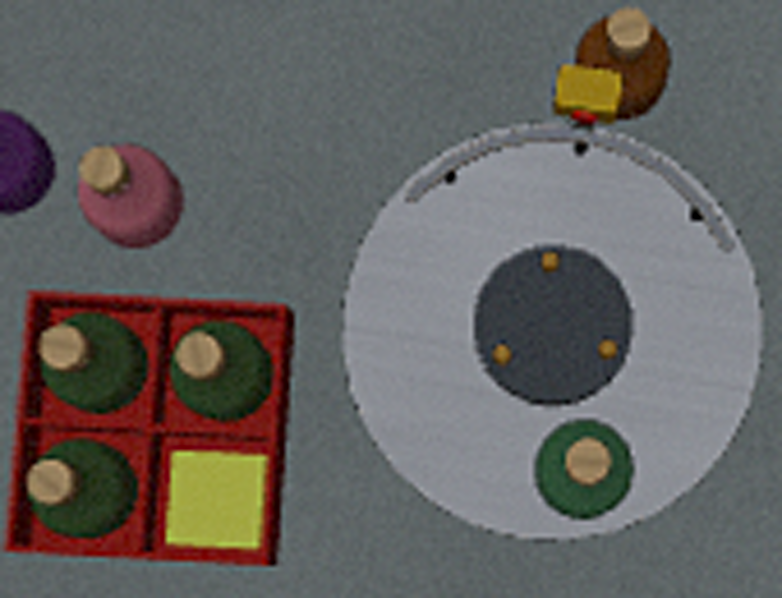

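View pics/b.png

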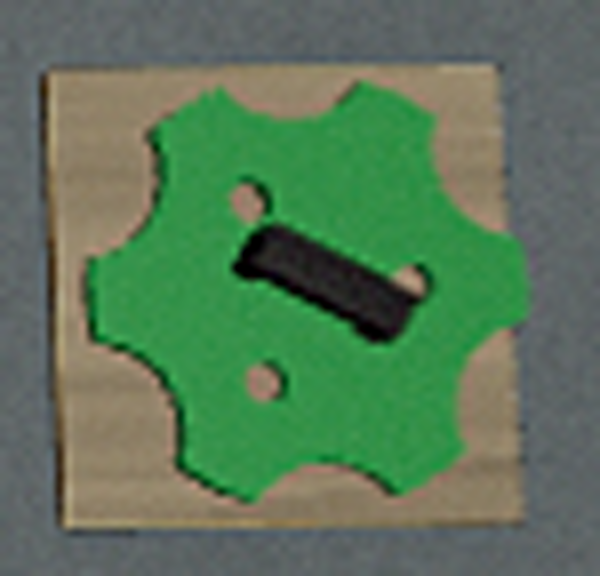

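Crop a: stray at stopper (588,461), studs (550,261), (502,354), (608,349), pad corners about (172,451),(268,455),(262,549),(166,545). Crop b: star holes (248,202), (412,280), (265,382), handle bar from (255,245) to (395,325).

```bash
cat > m.py <<'E'
from h import *
import pickle
c=pickle.load(open("top0.pkl","rb")); s=pickle.load(open("side0.pkl","rb"))
A=lambda x,y:(200+(x+.5)/4.6-.5,155+(y+.5)/4.6-.5)
B=lambda x,y:(395+(x+.5)/8-.5,205+(y+.5)/8-.5)
def fit(n,P,off):
    P=np.array(P)[:,:2];m=P.mean(0);d=P-m;a=np.degrees(np.arctan2(d[:,1],d[:,0]))
    a=np.sort(a%120); a=np.where(a-a[0]>60,a-120,a)
    print(n,m.round(1),"r",np.hypot(*d.T).round(1),"ang mod120",a.round(1),a.mean().round(2)); return m,a.mean()
st=fit("studs",[at(c,A(*p),63) for p in[(550,261),(502,354),(608,349)]],0)
ho=fit("holes",[at(c,B(*p),32) for p in[(248,202),(412,280),(265,382)]],0)
print("turn star->hub",((st[1]-ho[1]+60)%120)-60)
print("hub flange ctr",at(c,A(553,325),37).round(1),"r edge",at(c,A(474,325),37).round(1),at(c,A(633,325),37).round(1))
print("deck",at(c,A(343,330),12).round(1),at(c,A(761,330),12).round(1),at(c,A(548,540),12).round(1))
pad=np.array([at(c,A(*p),8) for p in[(172,451),(268,455),(262,549),(166,545)]]);print("pad",pad.mean(0).round(1),np.linalg.norm(pad-np.roll(pad,1,0),axis=1).round(1))
print("stopper",at(c,A(588,461),162).round(1))
e=np.array([at(c,B(*p),78) for p in[(255,240),(398,322)]]);d=e[1]-e[0];print("handle",e.mean(0).round(1),np.linalg.norm(d),np.degrees(np.arctan2(d[1],d[0])))
cr=np.array([at(c,A(*p),65) for p in[(30,293),(292,305),(273,563),(6,550)]]);print("crate",cr.mean(0).round(1),np.linalg.norm(cr-np.roll(cr,1,0),axis=1).round(1))
d=cr[0]-cr[3];print("crate ang",np.degrees(np.arctan2(d[1],d[0])))
# side reprojection
print("side: stopper",proj(s,at(c,A(588,461),162)),"bar",proj(s,e),"pad",proj(s,pad.mean(0)),"hub",proj(s,[*st[0],37]))
q=ctrl.sense()["ee_rot"]
from scipy.spatial.transform import Rotation as R
print("tool axes",R.from_quat(q,scalar_first=True).as_matrix().round(3).tolist())
E
python3 m.py
python3 - <<'E'
import pickle,cv2
c=pickle.load(open("side0.pkl","rb"))["img"]
cv2.imwrite("pics/c.png",cv2.resize(c[130:390,210:400],None,fx=2.3*1,fy=2.3,interpolation=cv2.INTER_CUBIC))
E
```

```text
studs [553.8  37.4] r [44.8 44.8 45. ] ang mod120 [1.3 1.5 1.7] 1.47
holes [ 492.  -351.9] r [44.7 45.3 45.3] ang mod120 [31.8 32.3 32.7] 32.26
turn star->hub -30.79158308323096
hub flange ctr [554.1  37.3  37. ] r edge [555.6  96.3  37. ] [552.6 -22.5  37. ]
deck [557.2 196.2  12. ] [ 549.4 -121.1   12. ] [395.6  44.9  12. ]
pad [431.8 292.3   8. ] [70.1 72.4 70.1 71.9]
stopper [445.2  18.1 162. ]
handle [ 490.9 -347.5   78. ] 68.22599851924737 -121.76402749180487
crate [483.5 332.6  65. ] [187.2 192.9 187.6 192.9]
crate ang -4.553164613088944
side: stopper [[263.68756175 210.59864796]] bar [[330.2940161  316.95077513]
 [326.07434702 341.2705228 ]] pad [[238.45113299 184.00719478]] hub [[298.5522052 222.3905013]]
tool axes [[-0.925, 0.379, -0.001], [0.379, 0.925, -0.001], [0.0, -0.001, -1.0]]
```

View pics/c.png

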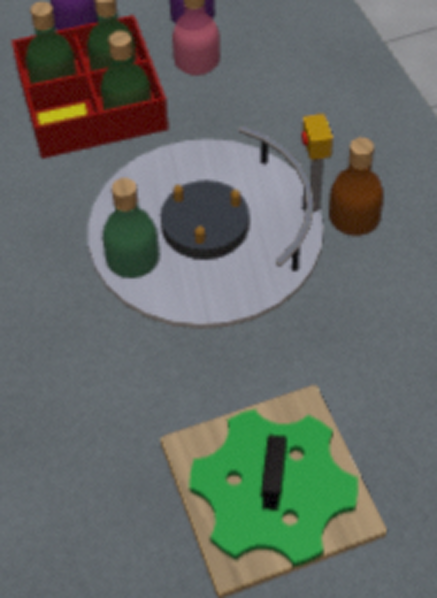

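Side crop: the stray's stopper at (125,185), i.e. full-image (264,210), agrees with the projected top-view point. Hub, pad and handle agree too. Moving above the stray, turning −80° on the way.

```bash
python3 -m handwheel '[[[-1,0.3,-0.6,0,-0.6],[-1,0.5,-0.93,0,-1],[-1,0.5,-0.93,0,-1],[-1,0.5,-0.93,0,-1],[-1,0.5,-0.93,0,-1],[-1,0.5,-0.93,0,-1],[-1,0.5,-0.93,0,-1],[-1,0.5,-0.93,0,-1],[-1,0.5,-0.93,0,-1],[-1,0.5,-0.93,0,-1]]]' 30
```

```text
time_s: 1.1
eef_pos: [427.6, 57.4, 231.3]
ee_rot: [-0.0, 0.763, 0.647, 0.0]
force: [1.4, 1.6, -0.5]
grip_width: 1.005
grip_force: 0.0
```

```bash
python3 -m handwheel '[[[-1,0.12,-0.38,0,0],[-1,0,0,0,0],[-1,0,0,0,0]]]'
```

```text
time_s: 1.4
eef_pos: [432.8, 40.8, 231.0]
ee_rot: [-0.0, 0.761, 0.649, -0.0]
force: [-0.3, 1.1, 0.4]
grip_width: 0.999
grip_force: 0.0
```

```bash
python3 -m handwheel '[[[-1,0.25,-0.45,0,0],[-1,0,0,0,0],[-1,0,0,-0.4,0],[-1,0,0,-0.4,0],[-1,0,0,-0.4,0],[-1,0,0,-0.4,0],[-1,0,0,-0.4,0],[-1,0,0,0,0],[-1,0,0,0,0]]]'
python3 - <<'E'
from h import *
c=cap("top");s=cap("side")
a=cv2.resize(c["img"][215:290,270:380],None,fx=3.6,fy=3.6,interpolation=2);b=cv2.resize(s["img"][170:245,220:330],None,fx=3.6,fy=3.6,interpolation=2)
cv2.imwrite("pics/d.png",np.vstack([a,b]))
E
```

```text
time_s: 2.3
eef_pos: [445.5, 18.9, 131.9]
ee_rot: [-0.0, 0.76, 0.649, 0.0]
force: [0.1, -0.5, -0.4]
grip_width: 0.996
grip_force: 0.0
```

View pics/d.png

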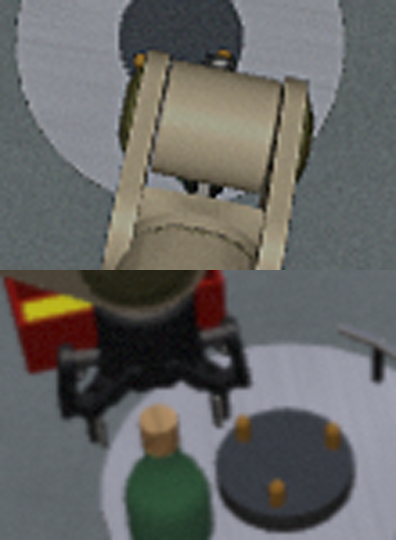

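Side half of the picture: fingertips at (97,440) and (220,420), with the stopper (158,430) midway between them. Closing.

```bash
python3 -m handwheel '[[[1,0,0,0,0],[1,0,0,0,0],[1,0,0,0,0],[1,0,0,0,0],[1,0,0,0,0],[1,0,0,0,0],[1,0,0,0,0],[1,0,0,0,0]]]' 40; python3 -m handwheel '[[[1,0,0,0.2,0],[1,0,0,0.4,0],[1,0,0,0.5,0],[1,0,0,0.5,0],[1,0,0,0.4,0],[1,0,0,0.2,0],[1,0,0,0,0],[1,0,0,0,0]]]'
```

```text
time_s: 3.2
eef_pos: [445.6, 18.0, 131.6]
ee_rot: [0.0, 0.761, 0.649, 0.0]
force: [-1.3, -0.4, 5.4]
grip_width: 0.347
grip_force: 39.3
time_s: 4.0
eef_pos: [445.2, 18.0, 240.4]
ee_rot: [-0.001, 0.761, 0.649, -0.001]
force: [0.2, 0.4, -3.7]
grip_width: 0.347
grip_force: 40.5
```

```bash
python3 -m handwheel '[[[1,-0.02,0.3,0,0],[1,-0.03,0.6,0,0],[1,-0.04,0.7,0,0],[1,-0.04,0.8,0,0],[1,-0.04,0.8,0,0],[1,-0.03,0.8,0,0],[1,-0.02,0.7,0,0],[1,-0.02,0.5,0,0],[1,0,0.26,0,0],[1,0,0,0,0]]]';python3 -m handwheel '[[[1,0,0,0,0],[1,0,0,0,0]]]'
```

```text
time_s: 5.0
eef_pos: [433.2, 291.6, 240.2]
ee_rot: [-0.0, 0.76, 0.65, -0.001]
force: [-0.4, 0.9, -4.2]
grip_width: 0.349
grip_force: 40.4
time_s: 5.2
eef_pos: [433.8, 289.8, 241.1]
ee_rot: [0.0, 0.761, 0.648, -0.0]
force: [0.7, -0.4, -3.0]
grip_width: 0.356
grip_force: 40.4
```

```bash
python3 -m handwheel '[[[1,-0.02,0.02,-0.3,0],[1,0,0,-0.5,0],[1,0,0,-0.4,0],[1,0,0,-0.3,0],[1,0,0,-0.2,0],[1,0,0,-0.2,0],[1,0,0,0,0],[1,0,0,0,0]]]'
python3 - <<'E'
from h import *
s=cap("side");c=cap("top")
b=cv2.resize(s["img"][120:200,190:300],None,fx=5,fy=5,interpolation=2);a=cv2.resize(c["img"][210:290,195:285],None,fx=2.5,fy=2.5,interpolation=2)
o=np.zeros((400,550+225,3),np.uint8);o[:,:550]=b;o[:200,550:]=a
cv2.imwrite("pics/e.png",o)
E
```

```text
time_s: 6.0
eef_pos: [432.9, 291.9, 146.8]
ee_rot: [0.0, 0.761, 0.649, 0.0]
force: [0.6, 0.7, -3.7]
grip_width: 0.35
grip_force: 40.3
```

View pics/e.png

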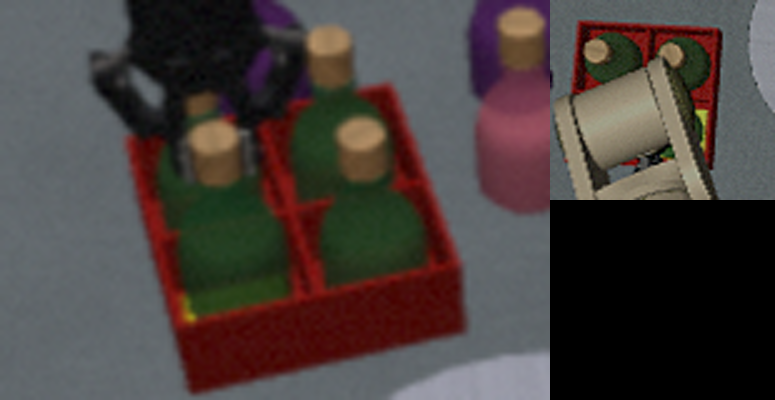

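The bottle hangs in the pad cell, spanning columns 180–290 between the walls, with free space on both sides. Lowering slowly.

```bash
python3 -m handwheel '[[[1,0,0,-0.1,0],[1,0,0,-0.1,0],[1,0,0,-0.08,0],[1,0,0,-0.06,0],[1,0,0,-0.04,0],[1,0,0,0,0],[1,0,0,0,0]]]'
```

```text
time_s: 6.8
eef_pos: [432.8, 292.1, 127.6]
ee_rot: [0.0, 0.761, 0.649, 0.0]
force: [-1.3, 0.9, 0.6]
grip_width: 0.348
grip_force: 40.7
```

Force dropped to about 0: the bottle stands on the pad. Opening partway.

```bash
python3 -m handwheel '[[[0.2,0,0,0,0],[0.1,0,0,0,0],[0,0,0,0,0],[0,0,0,0,0],[-0.2,0,0,0,0],[-0.2,0,0,0,0],[-0.2,0,0,0,0]]]'; python3 -m handwheel '[[[-0.2,0,0,0.2,0],[-0.2,0,0,0.5,0],[-0.2,0,0,0.7,0],[-0.2,0,0,0.7,0],[-0.5,0,0,0.4,0],[-1,0,-0.5,0,0],[-1,0,-0.7,0,0],[-1,0,-0.7,0,0],[-1,0,-0.7,0,0],[-1,0,-0.7,0,0]]]'
```

```text
time_s: 7.5
eef_pos: [432.6, 292.0, 127.3]
ee_rot: [0.0, 0.761, 0.649, 0.0]
force: [0.5, 0.6, -0.3]
grip_width: 0.599
grip_force: 0.0
time_s: 8.5
eef_pos: [432.4, 125.7, 253.1]
ee_rot: [0.0, 0.761, 0.649, 0.0]
force: [0.9, 0.7, 0.6]
grip_width: 1.001
grip_force: 0.0
```

```bash
python3 -m handwheel '[[[-1,0.1,-0.7,0,-0.3],[-1,0.12,-0.9,0,-0.3],[-1,0.12,-0.9,0,-0.3],[-1,0.12,-0.9,-0.1,-0.3],[-1,0.12,-0.9,-0.2,-0.3],[-1,0.12,-0.9,-0.2,-0.3],[-1,0.12,-0.9,-0.2,-0.3],[-1,0.12,-0.9,-0.2,-0.3],[-1,0.12,-0.9,-0.2,-0.3],[-1,0.1,-0.8,0,-0.1]]]'; python3 -m handwheel '[[[-1,0,-0.6,0,0],[-1,0,0,0,0],[-1,0,0,0,0]]]'
```

```text
time_s: 9.5
eef_pos: [490.1, -310.0, 196.7]
ee_rot: [-0.001, 0.873, 0.488, -0.0]
force: [0.7, 0.3, 0.1]
grip_width: 1.0
grip_force: 0.0
time_s: 9.8
eef_pos: [490.5, -338.2, 197.6]
ee_rot: [-0.0, 0.873, 0.488, 0.0]
force: [-0.6, -0.1, 0.3]
grip_width: 1.001
grip_force: 0.0
```

```bash
python3 -m handwheel '[[[-1,0.03,-0.27,-0.3,0],[-1,0,0,-0.5,0],[-1,0,0,-0.5,0],[-1,0,0,-0.5,0],[-1,0,0,-0.4,0],[-1,0,0,-0.3,0],[-1,0,0,-0.25,0],[-1,0,0,-0.2,0],[-1,0,0,0,0],[-1,0,0,0,0]]]'
python3 - <<'E'
from h import *
s=cap("side");c=cap("top")
b=cv2.resize(s["img"][280:385,265:395],None,fx=4.5,fy=4.5,interpolation=2)
cv2.imwrite("pics/f.png",b)
E
```

```text
time_s: 10.8
eef_pos: [492.4, -351.6, 50.4]
ee_rot: [0.0, 0.872, 0.489, 0.0]
force: [0.3, 0.1, -0.1]
grip_width: 1.001
grip_force: 0.0
```

View pics/f.png

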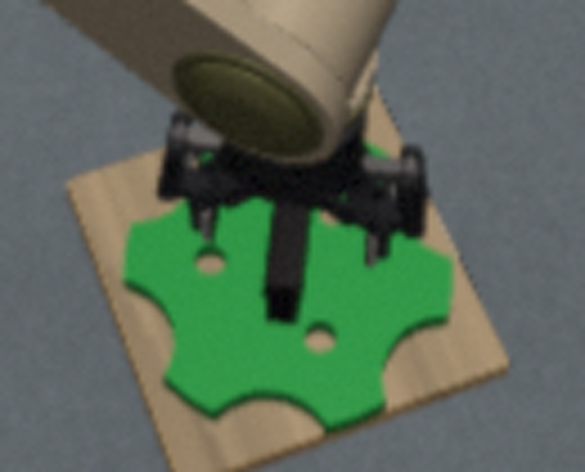

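Fingertips at (207,232) and (377,258) straddle the bar at (292,245). Closing and lifting.

```bash
python3 -m handwheel '[[[1,0,0,0,0],[1,0,0,0,0],[1,0,0,0,0],[1,0,0,0,0],[1,0,0,0,0],[1,0,0,0,0],[1,0,0,0,0],[1,0,0,0,0],[1,0,0,0,0]]]' 70; python3 -m handwheel '[[[1,0,0,0.1,0],[1,0,0,0.2,0],[1,0,0,0.4,0],[1,0,0,0.5,0],[1,0,0,0.5,0],[1,0,0,0.4,0],[1,0,0,0.1,0],[1,0,0,0,0],[1,0,0,0,0]]]'
```

```text
time_s: 11.8
eef_pos: [492.2, -351.6, 50.1]
ee_rot: [0.0, 0.872, 0.489, 0.0]
force: [-1.3, 1.5, 4.9]
grip_width: 0.242
grip_force: 70.3
time_s: 12.7
eef_pos: [491.7, -351.1, 158.5]
ee_rot: [-0.001, 0.872, 0.489, -0.0]
force: [0.5, -0.4, -4.7]
grip_width: 0.241
grip_force: 69.2
```

Run:
```python
from h import *
import pickle
s=cap("side");c=cap("top");pickle.dump((c,s),open("lift.pkl","wb"))
b=cv2.resize(s["img"][250:370,275:395],None,fx=5,fy=5,interpolation=2)
a=cv2.resize(c["img"][205:280,395:475],None,fx=2.4,fy=2.4,interpolation=2)
o=np.zeros((600,792,3),np.uint8);o[:,:600]=b;o[:180,600:792]=a
cv2.imwrite("pics/g.png",o)
```

```text
(no output)
```

View pics/g.png

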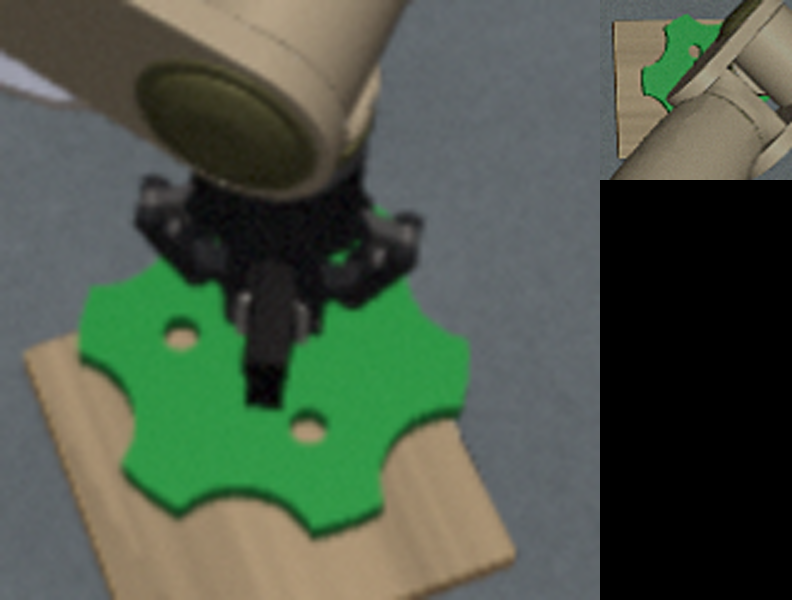

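Hole rims in the lifted star: side (182,335) and (308,427); top inset (695,51).

Run:
```python
from h import *
import pickle
from scipy.optimize import least_squares
c,s=pickle.load(open("lift.pkl","rb"))
S=lambda x,y:(275+(x+.5)/5-.5,250+(y+.5)/5-.5)
T=(395+95.5/2.4-.5,205+51.5/2.4-.5)
z=140.4
a=[at(s,S(182,335),z),at(s,S(308.5,427),z),at(c,T,z)]
print([p.round(1) for p in a],[np.linalg.norm(a[i]-a[j]).round(1) for i,j in((0,1),(1,2),(0,2))],"want 77.9")
d=(a[1]-a[0]);print("dir 0->1",np.degrees(np.arctan2(d[1],d[0])))
# model: which hole nominal angle
for x in (58.5,62.3):
    P=[np.array([491.7,-351.1])+45*np.array([np.cos(np.radians(x+k)),np.sin(np.radians(x+k))]) for k in(90,210,330)]
    print(x,[p.round(1) for p in P],[proj(s,[*p,z])[0].round(1) for p in P])
print(S(182,335),S(308.5,427),T)
Q=np.array([p[:2] for p in a])
o=np.array([0,0,0])
def r(v):
    out=[]
    for q in Q:
        P=[v[:2]+45*np.array([np.cos(np.radians(v[2]+k)),np.sin(np.radians(v[2]+k))]) for k in(90,210,330)]
        out+=list(min((p-q for p in P),key=np.linalg.norm))
    return out
f=least_squares(r,[491.7,-351.1,60]);print(f.x,np.round(f.fun,1))
```

```text
[array([ 451.3, -331.2,  140.4]), array([ 489.2, -398.8,  140.4]), array([ 530.1, -330.1,  140.4])] [np.float64(77.6), np.float64(79.9), np.float64(78.8)] want 77.9
dir 0->1 -60.69339985322837
58.5 [array([ 453.3, -327.6]), array([ 490.5, -396.1]), array([ 531.2, -329.6])] [array([311.3, 315.1]), array([336.3, 333.8]), array([340.8, 305.3])]
62.3 [array([ 451.9, -330.2]), array([ 493.5, -396.1]), array([ 529.7, -327.1])] [array([311.1, 316.2]), array([337.5, 333.4]), array([339.8, 304.6])]
(311.0, 316.6) (336.3, 335.0) (434.2916666666667, 225.95833333333334)
[ 490.20138678 -353.37668768   59.76797949] [ 0.1  0.4  0.8  0.4 -0.8 -0.9]
```

```bash
python3 -m handwheel '[[[1,0.06,0.4,0,-0.2],[1,0.12,0.7,0,-0.4],[1,0.14,0.9,0,-0.4],[1,0.16,0.95,0,-0.4],[1,0.16,0.95,0,-0.4],[1,0.16,0.95,0,-0.4],[1,0.16,0.95,0,-0.4],[1,0.14,0.9,0,-0.4],[1,0.1,0.7,0,-0.3],[1,0.05,0.38,0,-0.1]]]'; python3 -m handwheel '[[[1,0,0,0,0],[1,0,0,0,0],[1,0,0,0,0]]]'
```

```text
time_s: 13.8
eef_pos: [554.3, 40.4, 159.0]
ee_rot: [-0.001, 0.963, 0.27, -0.001]
force: [-0.8, -0.7, -5.7]
grip_width: 0.245
grip_force: 69.2
time_s: 14.1
eef_pos: [554.5, 36.6, 159.4]
ee_rot: [-0.0, 0.963, 0.27, -0.0]
force: [0.2, -0.2, -4.3]
grip_width: 0.242
grip_force: 69.2
```

```bash
python3 -m handwheel '[[[1,0,0.02,-0.2,0],[1,0,0,-0.3,0],[1,0,0,-0.3,0],[1,0,0,-0.2,0],[1,0,0,-0.12,0],[1,0,0,-0.08,0],[1,0,0,0,0],[1,0,0,0,0]]]'
python3 - <<'E'
from h import *
import pickle
s=cap("side");c=cap("top")
b=cv2.resize(s["img"][155:275,240:360],None,fx=5,fy=5,interpolation=2)
a=cv2.resize(c["img"][180:270,275:365],None,fx=2.1,fy=2.1,interpolation=2)
o=np.zeros((600,792,3),np.uint8);o[:,:600]=b;o[:189,600:789]=a
cv2.imwrite("pics/i.png",o);pickle.dump((c,s),open("hub.pkl","wb"))
E
```

```text
time_s: 14.9
eef_pos: [554.9, 38.4, 100.2]
ee_rot: [0.0, 0.963, 0.27, 0.0]
force: [-0.5, -0.9, -5.8]
grip_width: 0.249
grip_force: 69.2
```

View pics/i.png

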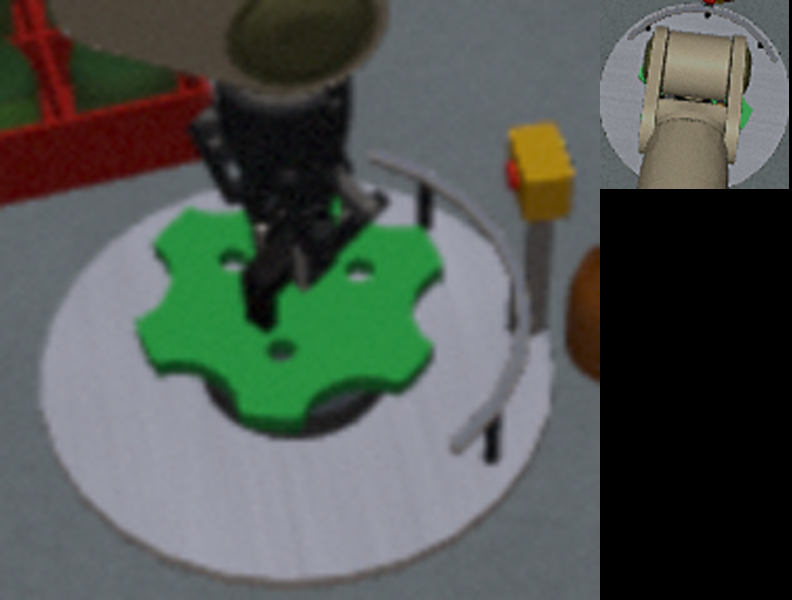

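Star above the hub; hole rims at (232,260), (360,270), (282,350) in the side crop. Comparing with studs.

Run:
```python
from h import *
import pickle
c,s=pickle.load(open("hub.pkl","rb"))
def fit(n,P):
    P=np.array(P)[:,:2];m=P.mean(0);d=P-m;a=np.degrees(np.arctan2(d[:,1],d[:,0]))%120
    print(n,m.round(1),np.hypot(*d.T).round(1),np.where(a>60,a-120,a).round(1))
fit("holes",[at(s,(240+(x+.5)/5-.5,155+(y+.5)/5-.5),82.1) for x,y in[(232,260),(360,270),(282,350)]])
C=lambda x,y:(210+(x+.5)/2.3-.5,130+(y+.5)/2.3-.5)
s0=pickle.load(open("side0.pkl","rb"))
fit("studs side",[at(s0,C(*p),61) for p in[(178,190),(235,194),(200,231)]])
P=[[553.8+45*np.cos(np.radians(1.47+k)),37.4+45*np.sin(np.radians(1.47+k)),z] for z in(63,51) for k in(0,120,240)]
print(proj(s,P).round(1).tolist())
```

```text
holes [552.8  37. ] [45.3 45.1 44.5] [2.6 1.7 2.4]
studs side [552.6  32.3] [44.1 44.5 44.4] [2.5 2.7 2.1]
[[311.9, 212.5], [286.8, 210.3], [296.2, 228.5], [311.9, 215.0], [287.0, 212.8], [296.4, 231.0]]
```

```bash
python3 -m handwheel '[[[1,0,0,-0.06,0],[1,0,0,-0.06,0],[1,0,0,-0.06,0],[1,0,0,-0.06,0],[1,0,0,0,0],[1,0,0,0,0]]]'; python3 -m handwheel '[[[1,0,0,-0.06,0],[1,0,0,-0.06,0],[1,0,0,0,0],[1,0,0,0,0]]]'
```

```text
time_s: 15.6
eef_pos: [554.6, 38.4, 87.7]
ee_rot: [0.0, 0.963, 0.27, -0.0]
force: [0.1, 0.1, -4.6]
grip_width: 0.247
grip_force: 69.2
time_s: 16.0
eef_pos: [554.6, 38.5, 81.7]
ee_rot: [-0.0, 0.963, 0.27, -0.0]
force: [-0.5, 0.1, -5.5]
grip_width: 0.24
grip_force: 69.2
```

Underside about 13 mm below the stud tips with no contact force: the studs are in the holes. Continuing.

```bash
python3 -m handwheel '[[[1,0,0,-0.06,0],[1,0,0,-0.06,0],[1,0,0,-0.06,0],[1,0,0,-0.03,0],[1,0,0,0,0],[1,0,0,0,0]]]'; python3 -m handwheel '[[[1,0,0,-0.03,0],[1,0,0,0,0],[1,0,0,0,0]]]'
```

```text
time_s: 16.6
eef_pos: [554.6, 38.5, 71.3]
ee_rot: [-0.0, 0.963, 0.27, 0.0]
force: [-0.0, 0.3, -5.0]
grip_width: 0.242
grip_force: 69.2
time_s: 16.9
eef_pos: [554.6, 38.5, 69.8]
ee_rot: [-0.0, 0.963, 0.27, 0.0]
force: [0.2, -0.2, -4.0]
grip_width: 0.245
grip_force: 69.2
```

```bash
python3 -m handwheel '[[[1,0,0,-0.02,0],[1,0,0,-0.01,0],[1,0,0,0,0],[1,0,0,0,0]]]'
```

```text
time_s: 17.3
eef_pos: [554.7, 38.4, 69.1]
ee_rot: [0.0, 0.963, 0.27, 0.0]
force: [-5.7, 0.4, 6.3]
grip_width: 0.247
grip_force: 70.6
```

Contact at the expected home height. Releasing and backing up.

```bash
python3 -m handwheel '[[[0.3,0,0,0,0],[0.1,0,0,0,0],[-0.2,0,0,0,0],[-0.6,0,0,0,0],[-1,0,0,0,0],[-1,0,0,0,0],[-1,0,0,0,0],[-1,0,0,0,0]]]'; python3 -m handwheel '[[[-1,0,0,0.2,0],[-1,0,0,0.5,0],[-1,0,0,0.7,0],[-1,0,0,0.8,0],[-1,0,0,0.8,0],[-1,-0.4,-0.4,0.4,0],[-1,-0.5,-0.7,0,0],[-1,-0.5,-0.7,0,0],[-1,-0.4,-0.7,0,0],[-1,0,-0.7,0,0]]]';python3 -m handwheel '[[[-1,0,-0.7,0,0],[-1,0,-0.7,0,0],[-1,0,-0.5,0,0],[-1,0,0,0,0],[-1,0,0,0,0]]]'
python3 - <<'E'
from h import *
import pickle
s=cap("side");c=cap("top")
b=cv2.resize(s["img"][120:280,205:365],None,fx=3.7,fy=3.7,interpolation=2)[:592]
a=cv2.resize(c["img"][155:285,200:370],None,fx=1.2,fy=1.2,interpolation=2)
t=cv2.resize(c["img"][185:270,280:360],None,fx=2.5,fy=2.5,interpolation=2)
o=np.zeros((592,800,3),np.uint8);o[:,:592]=b;o[:a.shape[0],592:592+a.shape[1]]=a[:,:208];o[200:200+t.shape[0],592:592+t.shape[1]]=t
cv2.imwrite("pics/j.png",o)
E
```

```text
time_s: 18.1
eef_pos: [554.6, 38.5, 68.3]
ee_rot: [-0.0, 0.963, 0.27, -0.0]
force: [-0.1, 0.1, -0.0]
grip_width: 1.002
grip_force: 0.0
time_s: 19.1
eef_pos: [462.9, -122.5, 239.6]
ee_rot: [0.0, 0.963, 0.27, 0.0]
force: [1.6, -0.6, 0.6]
grip_width: 1.0
grip_force: 0.0
time_s: 19.6
eef_pos: [464.5, -216.3, 238.7]
ee_rot: [-0.0, 0.963, 0.27, 0.0]
force: [-0.5, 0.0, 0.8]
grip_width: 1.001
grip_force: 0.0
```

View pics/j.png

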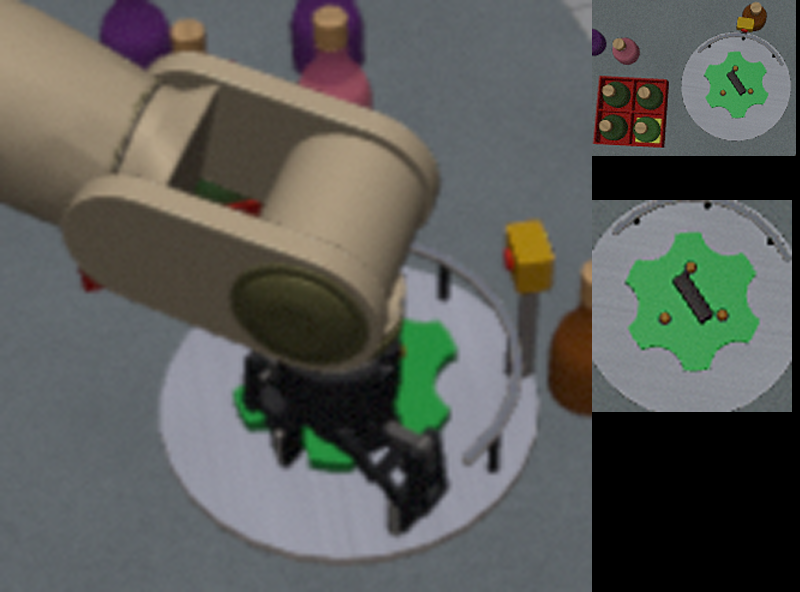

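The picture shows all three studs through the star's holes (top inset (690,267), (664,317), (722,315)). The stray stands on its pad (647,129), the other bottles are upright, and the arm is clear.

```bash
python3 -c "
from rig import ctrl
print(ctrl.finish_job())"
```

```text
the job is handed in; nothing more can be done
None
```

I handed the job in at about 20 s: the last picture shows the stray bottle upright on the yellow pad and the star wheel on the hub with all three studs through its holes; both are released and the other bottles stand upright. The judge's verdict was not reported back.

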